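Refit the filter cover of the desk air cleaner

TASK

Put the loose slotted cover back on the air cleaner: keep it tilted, hook its front lip into the slot under the hood, then pivot the cover down until the spring catch at the other end snaps over its edge and it lies flat. Leave the plain square plate without a lip where it is.

Things in the scene. Friction and masses are not known exactly. Their poses are not given: they have to be found in the camera images.
- cover_grip (a point): Loose cover flat on the desk left or right of the cleaner: white slotted plate 110x84x5 mm (x,y,z), 60 mm wide lip at its front, 70-140 g. On top an grip rib 60 mm long (x), 12 thick (y), its top 33 mm above the plate's underside. Point: middle of the rib, over the plate's centre, 19 mm above the underside. -x points to the lip (towards the robot, yaw within 0.4 rad), z up out of the plate.
- cover_lip (a point): Middle of the free end of the cover's lip, 71 mm from the plate's centre along -x, 2 mm above the underside. The lip sticks out 16 mm from the plate's front edge, is 60 mm wide (y) and 4 mm thick, flush with the underside. Axes as cover_grip.
- air_cleaner: White desk air cleaner, 170x150 mm, fixed, filter bay open on top. Origin on the desk under the centre of the seated cover; -x points to the slot (robot side), +x to the catch, z up. The cover seats on the flat deck 45 mm above the origin, centre at x = -5 to +4 mm, rear edge near x = 55, lip to -x. Side rims, 7 mm above the deck, at y = +-50 mm leave it 8 mm play each way.
- slot_mouth (a point): Middle of the slot's mouth on the air cleaner, at deck level, 59 mm from its origin along -x; axes as air_cleaner. The slot is open to +x, 17 mm deep (end wall), 100 mm wide in y; its floor is the deck. A sloping hood roofs it: underside 17 mm above the deck at the mouth, 10 mm at the end wall; the hood rises to 22 mm above the deck.
- cover_catch (a joint): Grey spring catch at the cleaner's +x end, 34 mm wide, 27 mm high above the deck. 0 m = sprung in (rest), to 0.011 pushed out (+x). Its steep nose runs from x = 55 mm (cleaner frame) at the top in to x = 47 at 7 mm above the deck. The cover's rear edge pressed down on it (4 to 8 N at that edge) pushes it out; then it springs back to 0 over the cover.
- plate_grip (a point): Bystander on the other side of the cleaner: plain square white plate, 104x104x5 mm, with the same rib but no slots and no lip. Point: middle of its rib, 19 mm above its underside.

How it is judged:
By the outcome, as a careful person would: the job done as asked, in the order asked, and still so for the second after the job is handed in, with the robot touching nothing.
It also fails if it takes over 35 s, if anything falls off the work surface, if the arm or the gripper's body presses on something with over 40 N, if the wrist force passes 120 N, or if a joint passes its speed limit or range.

ROBOT

A 6-joint arm with a two-finger parallel gripper is mounted at the origin on the work surface; the furniture and walls round the work are solid. World frame = base frame: x ahead of the robot, y to its left, z up, the work surface at z = 0. Lengths are in m, angles in rad, forces in N, time in s.
With the tool pointing down it reaches from about 0.275 to 0.85 m from the base axis. Payload 5.2 kg.
Tool frame: the origin (TCP) lies between the finger pads; the fingertips stand 8 mm ahead of it and the grasp point (between the pads) lies 11 mm behind it; z points along the fingers, y is the direction in which the jaws open and shut (so a half turn about z gives the same grasp; the last joint's range is limited). The gripper opens to 85 mm and grips with 20 to 120 N. Pads are 22 mm wide; open, the fingers measure 114 mm over their backs; the gripper's body (76 mm by 85 mm) begins 54 mm behind the grasp point. The pads swing forward as they close: fully open they stand 13 mm farther back than shut.
Start: joints at [-1.303, 0.259, 1.535, -0, 1.348, -0.203], TCP at [0.25, -0.49, 0.239] pointing down, gripper open.
Joint ranges: [-3.14, 3.14], [-0.91, 2.08], [0.19, 2.58], [-1.22, 4.36], [0.22, 2.71], [-3.12, 3.12]. Speed limits (rad/s): [2.57, 2.57, 3.14, 3.14, 3.14, 3.14].

INTERFACE

Orientations are given as a rotation vector (axis times angle).
In Python, from plant import * gives the robot as it stands.
- The arm moves only by the tool send_rows, never from a script. Its argument "plan" is one flat list of numbers, 6 for each row, row after row: the shift along the tool's x, y, z in m, then the turn, a rotation vector about the tool's x, y, z in rad. A call has 1 to 12 rows; each row is the pose to reach, as a shift and turn from the pose commanded when the call began, along the tool's axes at that moment; what a row does not reach only later rows make up. A row lasts 1/8 s, in which the tool goes at most 62.5 mm and 10.7 degrees, less where a joint would pass 70% of its speed; a pose out of reach is approached as far as the arm can. A call with a gripper value outside its range is refused whole. "jaw" is the opening, from 0 (shut) to 1 (fully open), set as the call begins (left out, the last holds). The fingers move at their own pace and stop on an object; "force" is the grip in N (left out, the last holds). Time passes only in rows, so rows that repeat a pose let the fingers close. It gives the time, the measured TCP pose, the force and the opening at its end, in the units of the state.
- sense(): the state, without advancing time (a new reading comes with each control period).
- grab_frame(name): name is "scene" or "top"; returns a dict with "pixels" (420x560x3 uint8, red, green, blue), "z_map" (420x560 float32, m along the optical axis (not along the pixel's ray), 0 where there is no reading), "K" (3x3 intrinsics, pixels), "k1" (the pictures are not rectified: a ray, as slopes to the right and down, at radius r is drawn at 1 + k1 r^2 times it, then the intrinsics apply), "R" (3x3) and "t" (3): a world point X has camera coordinates R X + t. Camera axes: x right, y down, z forward; pixel columns grow to the right and rows downward; lengths in m; the calibration is good to about 2 mm. A picture is of the moment at which its call begins.
- hand_in(): hands the job in, once; it reports no verdict.
The state is a dict: "clock": time; "joint_pos": joint angles; "qvel": joint speeds; "tau": joint torques, N m; "eef_pos": TCP position; "eef_rot": TCP orientation; "ft_force": force on the tool from outside, world axes, zero at the start; "torque": the same for the moment, N m; "width": finger opening in m.
Only numpy, scipy, OpenCV 4.12 (cv2) and the standard library are available. Lean on these libraries where they do the work, as an engineer would, in place of code of your own. Each camera call takes 0.05 s, during which the arm holds its last target. There are 200 camera calls.

## Working session

There is one attempt and no reset: what is moved stays moved. The work goes in short steps, Python scripts to look and compute and a tool call to move; the robot and the scene stay as the last step left them, time stands still between calls to the robot, and variables do not carry over. Pictures are saved under pics/ and viewed, about 8 in all and at most 12, crops included, and the job is handed in when it is done.

Besides the shell and the picture viewer there is one more tool, called in YAML: its name, and indented under it one key for each argument. send_rows: Moves the arm, as the interface text tells. Its arguments: {"type":"object","properties":{"plan":{"type":"array"},"jaw":{"type":"number"},"force":{"type":"number"}},"required":["plan"]}

```bash
mkdir -p pics; ls; python3 - <<'E'
from plant import *
import cv2,numpy as np
print(sense())
for n in("scene","top"):
    f=grab_frame(n); np.savez(f"{n}0.npz",**f)
    cv2.imwrite(f"pics/{n}0.png",f["pixels"][:,:,::-1]); print(n,f["K"],f["k1"],f["R"],f["t"],(f["z_map"]>0).mean())
E
```

```text
pics
{'clock': 0.0, 'joint_pos': array([-1.30279177e+00,  2.59364081e-01,  1.53612067e+00, -2.53035571e-06,
        1.34800475e+00, -2.02804632e-01]), 'qvel': array([ 0.00043373, -0.00019925, -0.00039664, -0.0018582 , -0.00068956,
        0.00073286]), 'tau': array([ 8.00384441e-04, -4.46025074e+01, -2.90573537e+01,  4.56301109e-05,
        1.18278677e-02,  5.88927222e-06]), 'eef_pos': array([ 0.2493581 , -0.48962754,  0.23844826]), 'eef_rot': array([-3.05310402e+00, -7.32292586e-01,  1.00928751e-04]), 'ft_force': array([-0.04430292,  0.46802034, -1.06258571]), 'torque': array([ 0.05341696,  0.00322355, -0.06816694]), 'width': 0.08550567890591088}
scene [[434.65007272   0.         277.66174145]
 [  0.         434.65007272 209.80741422]
 [  0.           0.           1.        ]] -0.13437578564462316 [[-0.81940286 -0.57321023 -0.00299805]
 [-0.39571817  0.5694468  -0.72051195]
 [ 0.41471205 -0.58920317 -0.69343604]] [0.34819031 0.22589265 0.70547149] 0.9925127551020408
top [[534.37830866   0.         279.61602794]
 [  0.         534.37830866 200.27131035]
 [  0.           0.           1.        ]] 0.05765301362887915 [[-0.10235479 -0.99473651 -0.00477194]
 [-0.9701065   0.10087928 -0.22071871]
 [ 0.22003835 -0.01796233 -0.97532583]] [0.03966137 0.46082206 1.25948698] 0.9957142857142857
```

View pics/scene0.png

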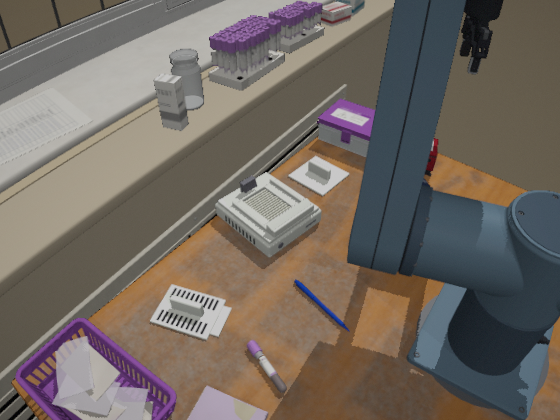

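View pics/top0.png

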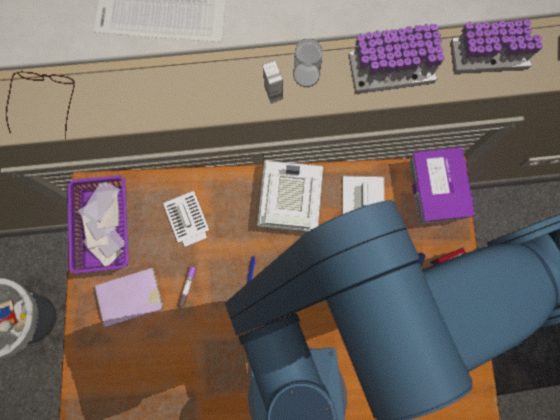

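The scene view shows the cover at (190,312), the cleaner at (268,212) with its catch at (248,184), and the plain plate at (318,174). In the top view the cover is at (187,218) with its lip at (190,240), the cleaner at (290,195) with its catch at (292,170), and the plate at (363,195), partly hidden by the arm.

```bash
cat > h.py <<'E'
import numpy as np,cv2
def slopes(f,uv):
    return cv2.undistortPoints(np.asarray(uv,float).reshape(-1,1,2),f["K"],np.array([float(f["k1"]),0,0,0]))[:,0]
def cloud(f):
    h,w=f["z_map"].shape
    vv,uu=np.mgrid[:h,:w]
    s=slopes(f,np.stack([uu.ravel(),vv.ravel()],1))
    c=np.c_[s,np.ones(len(s))]*f["z_map"].reshape(-1,1)
    return ((c-f["t"])@f["R"]).reshape(h,w,3)
def plane(f,uv,z):
    s=slopes(f,uv); d=np.c_[s,np.ones(len(s))]@f["R"]; o=-f["R"].T@f["t"]
    return o+d*((z-o[2])/d[:,2])[:,None]
def proj(f,X):
    c=np.asarray(X)@f["R"].T+f["t"]; s=c[:,:2]/c[:,2:]; s=s*(1+f["k1"]*(s**2).sum(1,keepdims=True))
    return s*f["K"][[0,1],[0,1]]+f["K"][[0,1],[2,2]]
def rect(P):
    (c,s,a)=cv2.minAreaRect(P[:,:2].astype(np.float32)*1000); return np.round(c,1),np.round(s,1),round(a,2)
E
python3 - <<'E'
from h import *
out=[]
for n,cc,cl in(("scene",(190,312),(268,212)),("top",(187,218),(290,195))):
    f=dict(np.load(n+"0.npz")); P=cloud(f); px=f["pixels"].astype(int)
    white=(px.min(2)>110)&(px.max(2)-px.min(2)<45)
    for name,(u,v),R in(("cover",cc,45),("cleaner",cl,60)):
        sub=np.zeros(P.shape[:2],bool); sub[v-R:v+R,u-R:u+R]=1
        desk=sub&(np.abs(P[...,2])<.012)&~white
        print(n,name,"desk z",np.median(P[...,2][desk]),P[...,2][desk].std())
        if name=="cover":
            k,lab=cv2.connectedComponents((white&sub).astype(np.uint8)); 
            big=np.argmax(np.bincount(lab.ravel())[1:])+1; m=lab==big
            print(" all low",m.sum(),rect(P[m&(P[...,2]<.012)]),"med z",np.median(P[m][:,2]))
            r=sub&(P[...,2]>.024)&(P[...,2]<.05); print(" rib",r.sum(),rect(P[r]),np.median(P[r],0))
        else:
            m=sub&(P[...,2]>.03)&(P[...,2]<.09); print(" upper",m.sum(),rect(P[m]))
            hist=np.histogram(P[m][:,2],np.arange(.03,.09,.003)); print(hist[0])
            r=sub&(P[...,2]>.069)&(P[...,2]<.085); print(" catch top",r.sum(),rect(P[r]) if r.sum()>4 else 0)
            r=sub&(P[...,2]>.059)&(P[...,2]<.069)
            print(" hood",r.sum(),rect(P[r]) if r.sum()>4 else 0)
        out.append(cv2.resize(f["pixels"][v-R:v+R,u-R:u+R,::-1],(390,290) if 0 else (300,300),interpolation=cv2.INTER_CUBIC))
cv2.imwrite("pics/m.png",np.vstack([np.hstack(out[:2]),np.hstack(out[2:])]))
E
```

```text
scene cover desk z -0.0013471303584341205 0.0018291218247309332
 all low 2542 (array([449.3, 229.5]), array([130.4,  90.1]), 16.74) med z 0.004103859018999354
 rib 254 (array([453.5, 233.3]), array([58.7, 12.6]), 16.83) [0.45196211 0.2340306  0.03134718]
scene cleaner desk z -0.0008394240888588115 0.002697777577967931
 upper 5109 (array([ 510.1, -100.5]), array([268.1, 267.8]), 78.62)
[ 224  302  472  747 1349  570  221  168  110  227  309  165   43   91
   31   21   18   19   11]
 catch top 184 (array([587.1, -49.2]), array([ 64.3, 116.8]), 70.07)
 hood 628 (array([518.7, -39.7]), array([110.8, 248.9]), 79.98)
top cover desk z -0.0005538233914406654 0.0028176994186748724
 all low 1561 (array([450.5, 230.6]), array([130.,  87.]), 17.25) med z 0.0048239425302384785
 rib 120 (array([455.8, 231.4]), array([57.6, 12.2]), 16.22) [0.45637227 0.2308562  0.03181867]
top cleaner desk z -0.00047501246694531745 0.0031743549355872686
 upper 4237 (array([517. , -25.6]), array([282.4, 200.3]), 12.35)
[117 228 433 701 922 734 299 113  92 139 177 136  63  34  33  13   0   2
   1]
 catch top 83 (array([537.,   1.]), array([241.7, 123.1]), 18.63)
 hood 428 (array([515.8,  -3.1]), array([282.7, 128.8]), 16.47)
```

View pics/m.png

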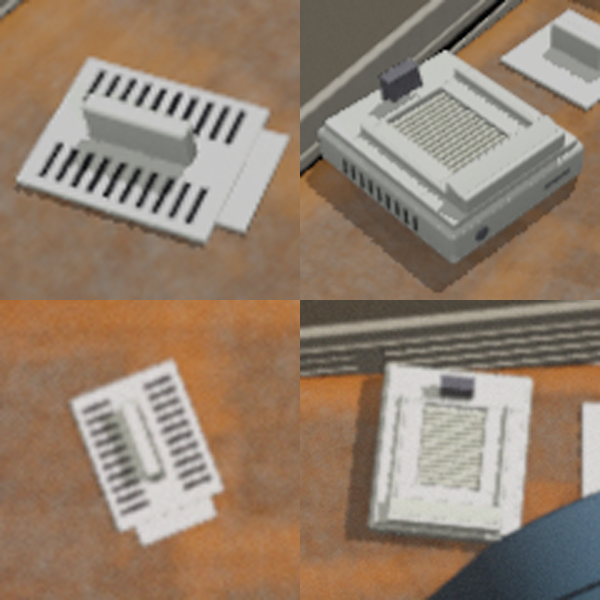

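The montage shows the cover flat, rib intact, with the lip towards the robot. On the cleaner, the catch (grey) is at the far +x end, the hood is at the robot end, and there are side rims left and right. Now I measure the cleaner.

```bash
python3 - <<'E'
from h import *
for n,(u,v) in(("scene",(268,212)),("top",(290,195))):
    f=dict(np.load(n+"0.npz")); P=cloud(f); px=f["pixels"].astype(int)
    sub=np.zeros(P.shape[:2],bool); sub[v-45:v+45,u-58:u+58]=1
    Z=P[...,2]
    sub&=(P[...,0]>.40)&(P[...,0]<.66)&(P[...,1]>-.14)&(P[...,1]<.14)
    white=(px.min(2)>100)&(px.max(2)-px.min(2)<45)
    m=sub&white&(Z>.034)&(Z<.075)
    k,l=cv2.connectedComponents(m.astype(np.uint8)); m=l==np.argmax(np.bincount(l.ravel())[1:])+1
    R=rect(P[m]); print(n,"body",m.sum(),R)
    for lo,hi in((.049,.055),(.058,.072)):
        r=m&(Z>lo)&(Z<hi); rr=cv2.morphologyEx(r.astype(np.uint8),cv2.MORPH_OPEN,np.ones((2,2)))>0
        k,l,st,_=cv2.connectedComponentsWithStats(rr.astype(np.uint8))
        for i in range(1,k):
            if st[i,4]>15: print("  z",lo,hi,st[i,4],rect(P[l==i]),"med",np.round(np.median(P[l==i],0)*1e3,1))
    dark=sub&(px.max(2)<120)&(Z>.05)&(px.max(2)-px.min(2)<40)&(P[...,0]>.5)
    k,l,st,_=cv2.connectedComponentsWithStats(dark.astype(np.uint8))
    for i in range(1,k):
        if st[i,4]>15: print("  catch",st[i],rect(P[l==i]),np.round(np.percentile(P[l==i],[3,50,97],axis=0)*1e3,1).tolist())
    # dark-ish grill (filter bay) on colour
    hsv=cv2.cvtColor(f["pixels"],cv2.COLOR_RGB2HSV)
    g=sub&(hsv[...,1]>28)&(Z>.025)&(Z<.06)&(hsv[...,0]<60)
    g=cv2.morphologyEx(g.astype(np.uint8),cv2.MORPH_CLOSE,np.ones((3,3))); k,l,st,_=cv2.connectedComponentsWithStats(g)
    i=np.argmax(st[1:,4])+1; print("  grill",st[i],rect(P[l==i]))
E
```

```text
scene body 3691 (array([474.6, -31.1]), array([145.8, 168.7]), 78.41)
  z 0.049 0.055 44 (array([477.6, -87.9]), array([ 5.3, 49.8]), 80.9) med [477.4 -87.5  50.3]
  z 0.049 0.055 19 (array([421.4, -72.5]), array([ 6.7, 32.6]), 54.53) med [423.9 -75.9  50.6]
  z 0.049 0.055 42 (array([499.9,  14.7]), array([ 5.8, 44. ]), 79.2) med [500.6  15.3  50.9]
  z 0.049 0.055 35 (array([446.5,  25.8]), array([ 4.6, 33.9]), 77.63) med [447.   25.9  50.5]
  z 0.058 0.072 25 (array([531.6, -43.6]), array([22.9,  6.2]), 80.28) med [530.3 -41.2  69.9]
  z 0.058 0.072 436 (array([291.4, 194.4]), array([ 76.3, 714.8]), 29.51) med [408.2  -7.9  60.6]
  catch [210 167   8   7  33] (array([632.2, -48. ]), array([ 4.2, 23.7]), 3.42) [[630.1, -59.3, 50.3], [631.9, -44.9, 55.4], [633.7, -36.3, 65.3]]
  catch [239 176  18  17 178] (array([532.4, -45.6]), array([35.1, 18.9]), 78.05) [[522.7, -59.5, 52.1], [529.7, -42.1, 63.7], [541.9, -28.7, 72.1]]
  grill [210 167  21  16 171] (array([632.6, -66.1]), array([ 4.8, 69.1]), 0.36)
top body 3514 (array([476.1, -35.4]), array([148.7, 168.1]), 78.31)
  z 0.058 0.072 282 (array([311.5,  16.9]), array([106.3, 253.7]), 67.82) med [410.2 -16.5  61.5]
  catch [286 166  13   9  93] (array([532.2, -46. ]), array([29.9, 15.4]), 81.05) [[524.4, -60.1, 53.0], [530.9, -46.2, 66.8], [538.3, -31.2, 74.8]]
  grill [261 226   7   3   9] (array([290.7,  22.6]), array([233.4,  14.9]), 7.07)
```

```bash
cat >> h.py <<'E'
from scipy.spatial.transform import Rotation as Ro
def pose(yaw,tilt):
    # tool down, tool x along yaw, then tilt (lip down) about tool y
    return Ro.from_matrix(np.array([[np.cos(yaw),np.sin(yaw),0],[np.sin(yaw),-np.cos(yaw),0],[0,0,-1.]]))*Ro.from_rotvec([0,tilt,0])
def rel(s,p,R):
    R0=Ro.from_rotvec(s["eef_rot"]); d=R0.inv().apply(np.asarray(p)-s["eef_pos"]); r=(R0.inv()*R).as_rotvec()
    return np.round(np.r_[d,r],4).tolist()
E
python3 - <<'E'
from plant import *
from h import *
s=sense()
print(rel(s,[.466,.235,.16],pose(.295,0)))
print(rel(s,[.466,.235,.10],pose(.295,0)))
E
```

```text
[0.5217, -0.5475, 0.0796, -0.0016, -0.0002, 0.1758]
[0.5217, -0.5474, 0.1396, -0.0016, -0.0002, 0.1758]
```

send_rows:
  plan: [0.043,-0.046,0.005,0,0,0.015,0.087,-0.091,0.01,0,0,0.03,0.13,-0.137,0.02,0,0,0.045,0.174,-0.182,0.025,0,0,0.06,0.217,-0.228,0.03,0,0,0.075,0.26,-0.274,0.04,0,0,0.09,0.304,-0.319,0.045,0,0,0.105,0.348,-0.365,0.05,0,0,0.12,0.391,-0.41,0.06,0,0,0.135,0.435,-0.456,0.065,0,0,0.15,0.478,-0.502,0.07,0,0,0.165,0.522,-0.5475,0.08,0,0,0.176]
  jaw: 1
  force: 60

```text
clock: 1.6
eef_pos: [0.4635, 0.2263, 0.1608]
eef_rot: [3.107, 0.462, 0.001]
ft_force: [1.4, -0.8, -0.1]
width: 0.0857
```

```bash
python3 - <<'E'
from plant import *
from h import *
s=sense();print(s)
print(rel(s,[.466,.235,.017],pose(.295,0)))
ims=[]
for n in("scene","top"):
    f=grab_frame(n); np.savez(f"{n}1.npz",**f)
    u,v=(200,290) if n=="scene" else (200,215)
    ims.append(cv2.resize(f["pixels"][v-70:v+70,u-70:u+70,::-1],(400,400),interpolation=cv2.INTER_CUBIC))
cv2.imwrite("pics/a.png",np.hstack(ims))
E
```

```text
{'clock': 1.6, 'joint_pos': array([ 2.37843808e-01,  2.65634281e-01,  1.72997815e+00, -3.50249366e-04,
        1.14541267e+00,  1.51380024e+00]), 'qvel': array([ 8.99868034e-01,  6.36185782e-01, -6.42786758e-01, -5.71464551e-03,
       -6.10324437e-04,  9.87441226e-01]), 'tau': array([ -1.49907153, -45.86355686, -22.65272141,   0.36644052,
         0.37776578,  -1.23297326]), 'eef_pos': array([0.46346006, 0.22625374, 0.16077147]), 'eef_rot': array([3.10721978e+00, 4.61642973e-01, 9.33045961e-04]), 'ft_force': array([ 1.35009475, -0.77988945, -0.13143172]), 'torque': array([-0.04159712, -0.05588129,  0.0203259 ]), 'width': 0.08569898173197235}
[0.0049, -0.0077, 0.1438, 0.0004, -0.0005, -0.0]
```

View pics/a.png

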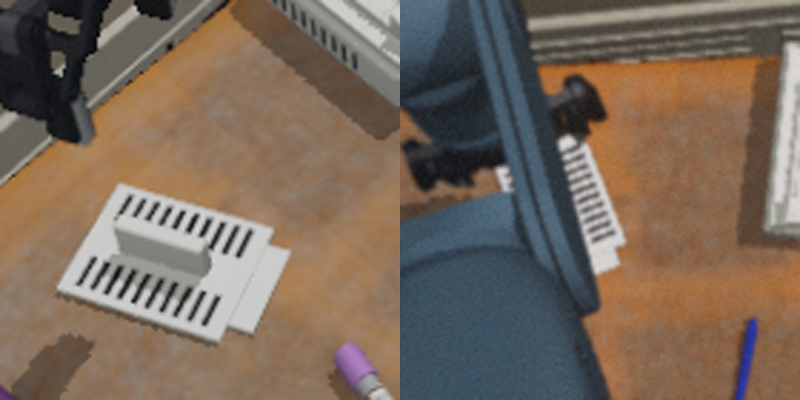

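The scene crop shows the cover undisturbed, with the open gripper behind and above it. Descending.

send_rows:
  plan: [0,0,0.04,0,0,0,0,0,0.085,0,0,0,0,0,0.12,0,0,0,0,0,0.135,0,0,0,0,0,0.143,0,0,0,0,0,0.143,0,0,0,0,0,0.143,0,0,0]

```text
clock: 2.58
eef_pos: [0.4641, 0.2242, 0.0191]
eef_rot: [-3.107, -0.461, -0.004]
ft_force: [-0.6, 0.7, 0.2]
width: 0.0853
```

send_rows:
  plan: [0,0,0,0,0,0,0,0,0,0,0,0,0,0,0,0,0,0,0,0,0,0,0,0,0,0,0,0,0,0,0,0,0,0,0,0]
  jaw: 0
  force: 60

```text
clock: 3.32
eef_pos: [0.4634, 0.2241, 0.0182]
eef_rot: [-3.107, -0.461, -0.001]
ft_force: [-0.7, -0.4, 4.3]
width: 0.0109
```

send_rows:
  plan: [0,0,-0.01,0,0,0,0,0,-0.04,0,0,0,0,0,-0.08,0,0,0,0,0,-0.11,0,0.1,0,0,0,-0.13,0,0.2,0,0,0,-0.14,0,0.3,0,0,0,-0.14,0,0.4,0,0,0,-0.14,0,0.4,0,0,0,-0.14,0,0.4,0]

```text
clock: 4.45
eef_pos: [0.4636, 0.224, 0.1584]
eef_rot: [-2.991, -0.444, -0.605]
ft_force: [0.6, -0.0, -0.9]
width: 0.0107
```

```bash
python3 - <<'E'
from plant import *
from h import *
s=sense();print(s["eef_pos"],s["eef_rot"],s["width"],s["ft_force"])
f=grab_frame("scene"); np.savez("scene2.npz",**f)
p=proj(f,s["eef_pos"][None])[0]; print(p); u,v=p.astype(int)
P=cloud(f);px=f["pixels"].astype(int)
m=(px.min(2)>110)&(px.max(2)-px.min(2)<45)
m[:max(v-90,0)]=0;m[v+90:]=0;m[:,:max(u-90,0)]=0;m[:,u+90:]=0
m&=np.linalg.norm(P-s["eef_pos"],axis=2)<.12
k,l,st,_=cv2.connectedComponentsWithStats(m.astype(np.uint8)); m=l==np.argmax(st[1:,4])+1
Q=Ro.from_rotvec(s["eef_rot"]).inv().apply(P[m]-s["eef_pos"])*1e3
pl=Q[Q[:,2]>6]
print("tool-frame pct",np.round(np.percentile(pl,[1,5,50,95,99],axis=0),1).tolist()); print(rect(pl),len(pl))
A=np.c_[pl[:,:2],np.ones(len(pl))]; print("plane z=ax+by+c",np.linalg.lstsq(A,pl[:,2],rcond=None)[0])
cv2.imwrite("pics/b.png",cv2.resize(f["pixels"][max(v-90,0):v+110,max(u-110,0):u+110,::-1],None,fx=2.5,fy=2.5,interpolation=cv2.INTER_CUBIC))
E
```

```text
[0.46364283 0.22404027 0.15839688] [-2.99075391 -0.44390935 -0.60496853] 0.010716596023601529 [ 0.55944581 -0.03575467 -0.86554505]
[172.18696579 246.49832775]
tool-frame pct [[-75.3, -42.6, 9.6], [-70.8, -41.0, 12.2], [-24.5, -11.0, 14.0], [45.2, 35.1, 15.9], [48.4, 39.9, 16.7]]
(array([-13222.2,   -527.2]), array([ 85838.5, 126958.6]), 88.93) 2424
plane z=ax+by+c [-3.65109157e-03 -7.74010375e-03  1.38930749e+01]
```

View pics/b.png

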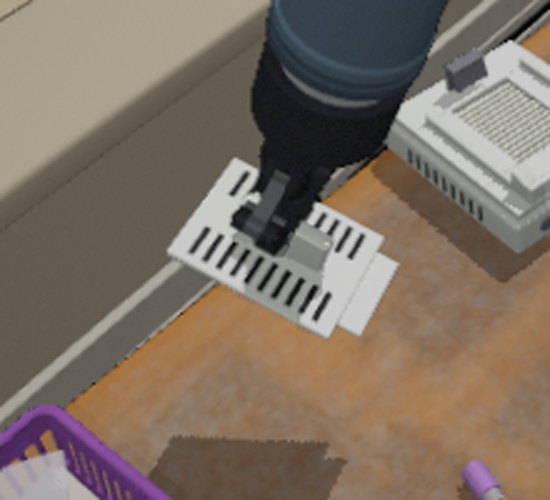

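The picture shows the cover held by its rib, lip low and towards the robot, no slip. The tool-frame fit gives 127x86 mm, with the lip end at x=-76.7 mm and the underside at about z=18.5 mm. Next I check the hood and plan the approach.

```bash
cat >> h.py <<'E'
CY=-.203; CO=np.array([.4753,-.0332,0.])
LIP=np.array([-.0765,-.0005,.0183])
def tgt(x,h,tilt,y=0.):  # lip tip bottom at cleaner x,y, h above deck
    R=pose(CY,tilt); L=CO+Ro.from_rotvec([0,0,CY]).apply([x,y,.045+h])
    return L-R.apply(LIP),R
E
python3 - <<'E'
from plant import *
from h import *
for n,(u,v) in(("scene",(268,212)),("top",(290,195))):
    f=dict(np.load(n+"0.npz")); P=cloud(f)
    C=Ro.from_rotvec([0,0,-CY]).apply((P.reshape(-1,3)-CO))*1e3
    a=C[(np.abs(C[:,1])<40)&(np.abs(C[:,0])<95)]
    for nm,q in(("hoodtop",a[(a[:,2]>61)&(a[:,0]<-30)]),("deckfront",a[(a[:,2]>40)&(a[:,0]<-30)]),("catch",a[(a[:,2]>56)&(a[:,0]>30)])):
        print(n,nm,len(q),np.round(np.percentile(q,[2,10,50,90,98],axis=0),1).T.tolist())
    for x0 in range(-90,-30,5):
        q=a[(a[:,0]>=x0)&(a[:,0]<x0+5)]
        if len(q): print(x0,len(q),np.round(np.percentile(q[:,2],[10,50,90]),1),end=';')
    r=C[(np.abs(C[:,0])<40)&(C[:,2]>49)&(C[:,2]<57)&(np.abs(C[:,1])<70)]
    for sg in(1,-1): print("\nrim",sg,np.round(np.percentile(r[sg*r[:,1]>35][:,1],[10,50,90]),1))
s=sense()
for a in((-.045,.065,.4),(-.045,.008,.4)): 
    t=tgt(*a); print(a,t[0],rel(s,*t))
E
```

```text
scene hoodtop 201 [[-78.1, -75.6, -63.0, -58.4, -57.3], [-37.7, -31.0, 1.2, 32.0, 37.7], [61.1, 61.2, 62.7, 64.9, 65.6]]
scene deckfront 706 [[-80.4, -79.5, -70.2, -39.0, -32.4], [-38.4, -32.1, 1.2, 33.0, 38.9], [40.5, 42.4, 58.8, 63.4, 65.1]]
scene catch 165 [[50.6, 52.3, 56.0, 65.1, 67.5], [-17.4, -13.5, 1.2, 15.3, 16.6], [56.8, 58.2, 67.5, 71.3, 72.4]]
-90 170 [-1.6 13.3 31.6];-85 373 [-0.8 27.3 41.2];-80 274 [39.6 52.6 60.6];-75 67 [58.4 59.7 60.9];-70 93 [59.4 60.6 62.7];-65 99 [61.1 62.8 64.9];-60 41 [62.3 64.1 65.3];-45 33 [43.6 44.5 45.5];-40 42 [40.2 43.4 44.9];-35 63 [38.9 40.9 44.2];
rim 1 [50.  52.2 54. ]

rim -1 [-55.5 -52.6 -50.7]
top hoodtop 173 [[-77.1, -75.2, -63.2, -57.0, -55.9], [-38.2, -33.0, -5.1, 31.1, 38.6], [61.1, 61.5, 63.5, 66.7, 68.4]]
top deckfront 597 [[-79.3, -77.5, -61.3, -38.4, -31.5], [-38.4, -32.3, -0.3, 32.2, 38.3], [40.6, 42.4, 57.0, 64.5, 67.0]]
top catch 114 [[51.6, 53.8, 58.6, 67.0, 69.4], [-17.9, -15.5, -1.2, 11.7, 14.4], [56.2, 58.2, 68.9, 73.3, 75.3]]
-90 66 [-4.9 -0.2  2.8];-85 145 [-1.1 29.2 38.5];-80 123 [38.4 52.3 62.5];-75 65 [57.5 60.4 62.9];-70 70 [57.3 60.3 64.3];-65 69 [58.8 62.5 66.3];-60 65 [60.7 64.3 66.8];-55 25 [43.1 44.9 48.2];-50 65 [41.8 45.1 48.1];-45 61 [41.1 44.8 48.3];-40 47 [36.9 42.8 46.8];-35 74 [36.5 41.  45.1];
rim 1 [43.7 50.9 57.6]

rim -1 [-61.9 -53.9 -46.2]
(-0.045, 0.065, 0.4) [ 0.49315752 -0.03738619  0.15664592] [-0.045, 0.2587, -0.0171, -0.1936, 0.0004, 0.4585]
(-0.045, 0.008, 0.4) [ 0.49315752 -0.03738619  0.09964592] [-0.0672, 0.2587, 0.0354, -0.1936, 0.0004, 0.4585]
```

send_rows:
  plan: [-0.005,0.03,-0.005,-0.024,0,0.057,-0.011,0.065,-0.008,-0.048,0,0.115,-0.017,0.1,-0.011,-0.073,0,0.172,-0.023,0.135,-0.014,-0.097,0,0.23,-0.029,0.17,-0.016,-0.121,0,0.287,-0.035,0.205,-0.017,-0.145,0,0.344,-0.04,0.235,-0.017,-0.17,0,0.4,-0.045,0.2587,-0.017,-0.1936,0,0.4585,-0.045,0.2587,-0.017,-0.1936,0,0.4585,-0.045,0.2587,-0.017,-0.1936,0,0.4585]

```text
clock: 5.75
eef_pos: [0.4926, -0.0373, 0.156]
eef_rot: [3.026, -0.307, 0.612]
ft_force: [-0.2, -0.3, -1.7]
width: 0.0108
```

```bash
python3 - <<'E'
from plant import *
from h import *
s=sense();print(s["eef_pos"],s["ft_force"])
for a in((-.045,.065,.4),(-.045,.007,.4),(-.072,.004,.4)): 
    t=tgt(*a); print(a,t[0],rel(s,*t))
f=grab_frame("scene"); np.savez("scene3.npz",**f)
P=cloud(f);px=f["pixels"].astype(int)
# lip check in cleaner frame
Q=Ro.from_rotvec(s["eef_rot"]).inv().apply(P.reshape(-1,3)-s["eef_pos"])*1e3
w=((px.min(2)>110)&(px.max(2)-px.min(2)<45)).ravel()
q=Q[w&(Q[:,2]>6)&(Q[:,2]<22)&(np.abs(Q[:,0])<95)&(np.abs(Q[:,1])<60)]
print(rect(q/1e3),np.median(q,0),len(q))
cv2.imwrite("pics/c.png",cv2.resize(f["pixels"][130:280,180:360,::-1],None,fx=3.3,fy=3.3,interpolation=cv2.INTER_CUBIC))
E
```

```text
[ 0.4925585  -0.03725117  0.15595255] [-0.19346698 -0.26284058 -1.69681735]
(-0.045, 0.065, 0.4) [ 0.49315752 -0.03738619  0.15664592] [0.0008, 0.0, -0.0004, -0.0008, 0.0011, 0.0006]
(-0.045, 0.007, 0.4) [ 0.49315752 -0.03738619  0.09864592] [-0.0217, 0.0, 0.053, -0.0008, 0.0011, 0.0006]
(-0.072, 0.004, 0.4) [ 0.46671194 -0.03194276  0.09564592] [-0.0477, 0.0, 0.0453, -0.0008, 0.0011, 0.0006]
(array([-13.3,  -0.8]), array([ 86.1, 125.2]), 89.63) [-32.54963265 -12.2654708   13.87416329] 1430
```

View pics/c.png

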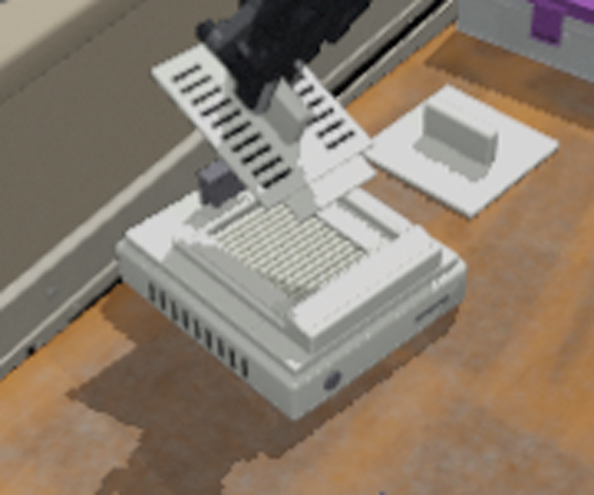

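The tilted cover hangs above the cleaner, parallel to it, with the lip just behind the hood and the rear well above the catch. Lowering, then sliding in.

send_rows:
  plan: [-0.006,0,0.015,0,0,0,-0.014,0,0.035,0,0,0,-0.02,0,0.048,0,0,0,-0.022,0,0.053,0,0,0,-0.022,0,0.053,0,0,0,-0.022,0,0.053,0,0,0]

```text
clock: 6.55
eef_pos: [0.4932, -0.0375, 0.0994]
eef_rot: [3.024, -0.307, 0.615]
ft_force: [0.2, -0.3, -0.6]
width: 0.0109
```

```bash
python3 - <<'E'
from plant import *
from h import *
s=sense();print(s["eef_pos"],s["ft_force"])
for a in((-.045,.007,.4),(-.06,.005,.4),(-.07,.003,.4),(-.072,.001,.4)): 
    t=tgt(*a); print(a,t[0],rel(s,*t))
f=grab_frame("scene"); np.savez("scene4.npz",**f)
cv2.imwrite("pics/d.png",cv2.resize(f["pixels"][150:270,200:340,::-1],None,fx=4,fy=4,interpolation=cv2.INTER_CUBIC))
E
```

```text
[ 0.49324555 -0.03750228  0.09940708] [ 0.24772848 -0.27409491 -0.57273658]
(-0.045, 0.007, 0.4) [ 0.49315752 -0.03738619  0.09864592] [-0.0004, -0.0001, 0.0007, -0.0003, -0.0012, 0.0006]
(-0.06, 0.005, 0.4) [ 0.47846553 -0.03436206  0.09664592] [-0.015, -0.0001, -0.0034, -0.0003, -0.0012, 0.0006]
(-0.07, 0.003, 0.4) [ 0.46867087 -0.03234597  0.09464592] [-0.025, -0.0001, -0.0054, -0.0003, -0.0012, 0.0006]
(-0.072, 0.001, 0.4) [ 0.46671194 -0.03194276  0.09264592] [-0.0276, -0.0001, -0.0044, -0.0003, -0.0012, 0.0006]
```

View pics/d.png

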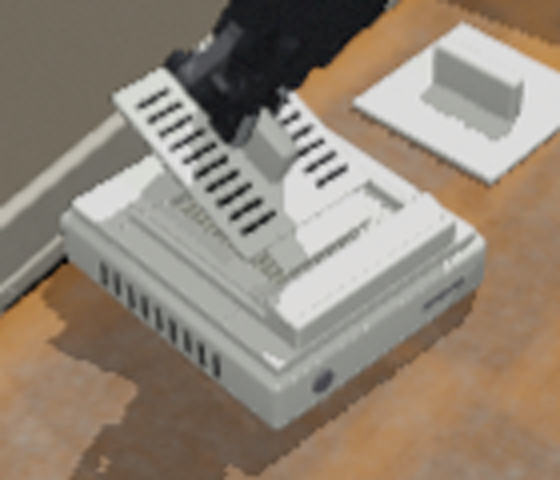

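The lip is down behind the hood and centred. I slide it in.

send_rows:
  plan: [-0.008,0,-0.002,0,0,0,-0.016,0,-0.004,0,0,0,-0.022,0,-0.005,0,0,0,-0.026,0,-0.005,0,0,0,-0.028,0,-0.005,0,0,0,-0.028,0,-0.005,0,0,0]

```text
clock: 7.35
eef_pos: [0.4662, -0.0322, 0.0928]
eef_rot: [3.024, -0.308, 0.615]
ft_force: [1.8, -1.0, -0.5]
width: 0.0109
```

```bash
cat >>h.py <<'E'
def lipnow(s):
    L=s["eef_pos"]+Ro.from_rotvec(s["eef_rot"]).apply(LIP)-CO; return Ro.from_rotvec([0,0,-CY]).apply(L)*1e3
E
python3 - <<'E'
from plant import *
from h import *
s=sense();print(s["eef_pos"],s["ft_force"],s["torque"],lipnow(s))
for a in((-.072,.0,.4),(-.072,0,.3),(-.072,0,.2),(-.072,0,.1),(-.072,0,0.05),(-.072,0,0)): 
    t=tgt(*a); print(a,rel(s,*t))
E
```

```text
[ 0.46619578 -0.03224259  0.09283035] [ 1.79582444 -0.99985289 -0.4644365 ] [ 0.13578837 -0.09527149  0.02206276] [-72.37823358  -0.38921638  46.09385626]
(-0.072, 0.0, 0.4) [-0.0001, -0.0004, 0.0013, 0.0, -0.0014, -0.0001]
(-0.072, 0, 0.3) [0.0014, -0.0004, 0.009, 0.0, -0.1014, -0.0001]
(-0.072, 0, 0.2) [0.002, -0.0004, 0.0168, 0.0, -0.2014, -0.0001]
(-0.072, 0, 0.1) [0.0019, -0.0004, 0.0247, -0.0, -0.3014, -0.0001]
(-0.072, 0, 0.05) [0.0015, -0.0004, 0.0286, -0.0, -0.3514, -0.0001]
(-0.072, 0, 0) [0.001, -0.0004, 0.0325, -0.0, -0.4014, -0.0001]
```

send_rows:
  plan: [0.0007,0,0.005,0,-0.05,0,0.0014,0,0.009,0,-0.1,0,0.0018,0,0.013,0,-0.15,0,0.002,0,0.0168,0,-0.2,0,0.002,0,0.0168,0,-0.2,0]

```text
clock: 7.98
eef_pos: [0.4746, -0.0339, 0.0776]
eef_rot: [3.09, -0.314, 0.31]
ft_force: [0.4, 0.2, 0.3]
width: 0.0106
```

```bash
python3 - <<'E'
from plant import *
from h import *
s=sense();print(s["eef_pos"],s["ft_force"],s["torque"],lipnow(s))
for a in((-.072,0,.2),(-.072,0,.1),(-.072,0,0.05),(-.072,0,0),(-.072,-.003,-.03)): 
    t=tgt(*a); print(a,rel(s,*t))
f=grab_frame("scene"); np.savez("scene5.npz",**f)
cv2.imwrite("pics/e.png",cv2.resize(f["pixels"][150:270,200:340,::-1],None,fx=4,fy=4,interpolation=cv2.INTER_CUBIC))
E
```

```text
[ 0.47457169 -0.03394073  0.07756547] [0.43857046 0.24064812 0.34140675] [-0.05277517  0.0627859   0.01933435] [-71.89699809  -0.39156798  44.41784163]
(-0.072, 0, 0.2) [0.0, -0.0004, -0.0006, -0.0002, -0.0002, 0.0003]
(-0.072, 0, 0.1) [0.0015, -0.0004, 0.0072, -0.0001, -0.1002, 0.0003]
(-0.072, 0, 0.05) [0.0019, -0.0004, 0.0111, -0.0001, -0.1502, 0.0003]
(-0.072, 0, 0) [0.0021, -0.0004, 0.015, -0.0001, -0.2002, 0.0003]
(-0.072, -0.003, -0.03) [0.0016, -0.0004, 0.0203, -0.0001, -0.2302, 0.0003]
```

View pics/e.png

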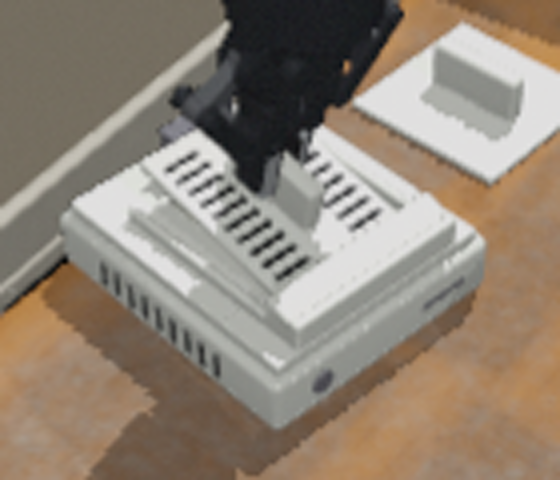

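The lip is under the hood and the cover lies between the rims at about 0.2 rad. I pivot it down through the catch with a firmer grip.

send_rows:
  plan: [0.0008,0,0.004,0,-0.05,0,0.0015,0,0.0072,0,-0.1,0,0.0019,0,0.0111,0,-0.15,0,0.002,0,0.015,0,-0.2,0,0.002,0,0.017,0,-0.22,0,0.002,0,0.017,0,-0.22,0]
  force: 100

```text
clock: 8.78
eef_pos: [0.4791, -0.0348, 0.0627]
eef_rot: [-3.124, 0.317, 0.029]
ft_force: [-4.6, 0.1, 13.5]
width: 0.0103
```

```bash
python3 - <<'E'
from plant import *
from h import *
s=sense();print(s["eef_pos"],s["eef_rot"],s["ft_force"],s["torque"],lipnow(s))
t=tgt(-.072,0,0); print(rel(s,*t))
f=grab_frame("scene"); np.savez("scene6.npz",**f)
P=cloud(f);px=f["pixels"].astype(int)
C=Ro.from_rotvec([0,0,-CY]).apply(P.reshape(-1,3)-CO)*1e3
w=((px.min(2)>100)).ravel()
a=C[w&(np.abs(C[:,1])<40)&(np.abs(C[:,1])>12)&(C[:,2]>35)&(C[:,2]<75)]
for x0 in range(-56,56,10):
    q=a[(a[:,0]>=x0)&(a[:,0]<x0+10)]
    if len(q): print(x0,len(q),np.round(np.median(q[:,2]),1),end=';')
cv2.imwrite("pics/f.png",cv2.resize(f["pixels"][150:270,200:340,::-1],None,fx=4,fy=4,interpolation=cv2.INTER_CUBIC))
E
```

```text
[ 0.47907363 -0.03478779  0.0627366 ] [-3.12351671  0.31729183  0.02906179] [-4.57356639  0.08155992 13.49079818] [-0.02086362  0.30356    -0.00450961] [-72.81123858  -0.33544294  45.86307267]
[0.0005, -0.0003, -0.0006, 0.0, 0.0186, 0.0005]
-56 4 50.7;-46 86 49.6;-36 85 49.3;-26 73 49.5;-16 61 49.4;-6 56 49.7;4 58 49.9;14 45 49.2;24 43 49.6;34 50 49.7;44 41 49.1;54 40 45.3;
```

View pics/f.png

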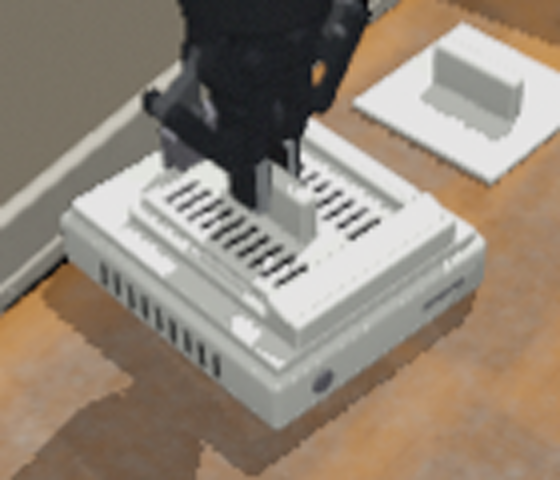

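The cover is flat (top about 49.5 mm all along, 50 expected), and the catch is partly hidden by the gripper. I relax, open and retreat upward.

send_rows:
  plan: [0.0005,0,-0.002,0,0.02,0,0.0005,0,-0.002,0,0.02,0]

```text
clock: 9.07
eef_pos: [0.4789, -0.0346, 0.0634]
eef_rot: [-3.125, 0.318, -0.001]
ft_force: [0.0, -0.1, -1.3]
width: 0.0098
```

send_rows:
  plan: [0,0,0,0,0,0,0,0,0,0,0,0,0,0,0,0,0,0,0,0,0,0,0,0,0,0,-0.015,0,0,0,0,0,-0.04,0,0,0,0,0,-0.08,0,0,0,0,0,-0.13,0,0,0,-0.05,0.03,-0.17,0,0,0,-0.1,0.08,-0.17,0,0,0,-0.12,0.13,-0.17,0,0,0,-0.12,0.13,-0.17,0,0,0]
  jaw: 0.5

```text
clock: 10.58
eef_pos: [0.3338, -0.1407, 0.2348]
eef_rot: [3.122, -0.329, 0.002]
ft_force: [-0.2, 0.6, 0.1]
width: 0.0428
```

```bash
python3 - <<'E'
from plant import *
from h import *
s=sense();print(s["eef_pos"],s["ft_force"],s["width"],s["clock"])
f=grab_frame("scene"); np.savez("scene7.npz",**f)
P=cloud(f);px=f["pixels"].astype(int)
C=Ro.from_rotvec([0,0,-CY]).apply(P.reshape(-1,3)-CO)*1e3
w=((px.min(2)>100)).ravel()
a=C[w&(np.abs(C[:,1])<40)&(np.abs(C[:,1])>12)&(C[:,2]>35)&(C[:,2]<75)]
for x0 in range(-56,56,10):
    q=a[(a[:,0]>=x0)&(a[:,0]<x0+10)]
    if len(q): print(x0,len(q),np.round(np.median(q[:,2]),1),end=';')
c=C[(C[:,2]>60)&(C[:,2]<80)&(C[:,0]>40)&(C[:,0]<80)&(np.abs(C[:,1])<30)]; print("catch",len(c),np.round(np.percentile(c,[2,10,50,90,98],axis=0),1).T.tolist())
r=C[(C[:,2]>72)&(C[:,2]<84)&(abs(C[:,0])<45)&(abs(C[:,1])<30)]; print("rib",len(r),rect(r/1e3))
f0=dict(np.load("scene0.npz"));d=np.abs(f["pixels"].astype(int)-f0["pixels"])[150:200,290:350].mean(); print("plate diff",d)
cv2.imwrite("pics/g.png",cv2.resize(f["pixels"][140:270,200:360,::-1],None,fx=4,fy=4,interpolation=cv2.INTER_CUBIC))
E
```

```text
[ 0.33383174 -0.14074171  0.23476763] [-0.19952795  0.64224408  0.11988528] 0.042823573636776746 10.575
-56 4 50.5;-46 92 49.7;-36 82 49.6;-26 76 49.5;-16 62 49.6;-6 61 49.6;4 59 49.7;14 64 49.1;24 66 49.6;34 61 49.5;44 63 49.5;54 65 45.3;catch 134 [[52.2, 53.9, 57.0, 65.2, 67.8], [-17.4, -13.2, 1.0, 15.0, 16.5], [60.7, 61.9, 69.6, 72.0, 72.7]]
rib 146 (array([-2.4,  0.1]), array([59.5, 12.6]), 0.95)
plate diff 19.900333333333332
```

View pics/g.png

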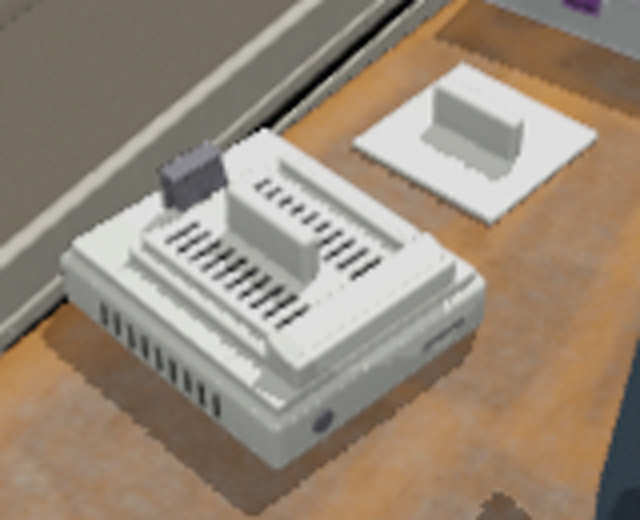

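The cover is flat, lip under the hood, catch standing over its rear edge, plain plate by itself at (475,140). One comparison with the first frame, then hand in.

```bash
python3 - <<'E'
from h import *
for n in(0,7):
    f=dict(np.load(f"scene{n}.npz"));P=cloud(f)
    C=Ro.from_rotvec([0,0,-CY]).apply(P.reshape(-1,3)-CO)*1e3
    c=C[(C[:,2]>60)&(C[:,2]<80)&(C[:,0]>40)&(C[:,0]<80)&(np.abs(C[:,1])<30)]; print("catch",np.round(np.percentile(c,[2,10,50,90,98],axis=0),1)[:,0])
    X=P.reshape(-1,3); r=X[(X[:,2]>.024)&(X[:,2]<.04)&(X[:,1]<-.14)&(X[:,1]>-.24)&(abs(X[:,0]-.48)<.06)]; print("plate rib",rect(r))
E
python3 -c "
from plant import *
print(hand_in())"
```

```text
catch [52.4 54.  56.6 65.2 67.7]
plate rib (array([ 461.2, -219.1]), array([13.6, 59.5]), 84.95)
catch [52.2 53.9 57.  65.2 67.8]
plate rib (array([ 461. , -219.1]), array([14.1, 59.7]), 86.2)
the job is handed in; nothing more can be done
None
```

The cover is back on the air cleaner, flat and latched, and I have handed the job in; hand-in gives no verdict. I gripped it by its rib, tilted it 0.4 rad, and slid the lip about 13 mm into the slot under the hood. I then pivoted it down until it lay flat under the catch, opened the jaws and backed the arm away, at about 10.6 s on the robot's clock.

**Last checks:**
- **Cover:** its top is level at 49–50 mm along its length (50 mm expected), and its centre is about x = -2 mm in the cleaner frame, inside the allowed range.
- **Catch:** it is back at its rest position, within 0.5 mm of the first frame, and stands over the cover's rear edge.
- **Plain plate:** its rib is within 0.2 mm of where it was.
- **Forces:** the highest wrist reading I saw was about 14 N; readings come only at the end of each move.

**What was off:**
- **Grasp:** the approach stopped about 10 mm short, so closing the jaws slid the cover sideways on the desk. I re-measured it in the grip before going on.
- **Camera disagreement:** the two cameras differed by about 4 mm in y on the cleaner's centre. I used the average, well within the 8 mm of play.
- **Plate check:** a raw pixel comparison around the plain plate showed a difference (19.9), which I put down to the arm and shadows. The rib measurement above shows it did not move.

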